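Find the socket that fits the rack's middle nut

TASK

Find by trying which of the three sockets from the wooden tray fits the middle hex nut on the grey rack bar, and put every socket that does not fit back in the tray, standing upright and let go. Finish while still gripping the fitting socket, upright and fully home over the middle nut with its rim down on the bar; do not let go of it. Leave the cork stopper in the tray and the wooden clamp and the little glass jar between tray and bar where they are.

Things in the scene. Friction and masses are not known exactly. Their poses are not given: they have to be found in the camera images.
- socket_p: steel socket, standing bore down: hex body 42 mm across flats, 56 mm tall, on top a darker hex shank to grip, 24 mm across flats (27.7 over corners), 34 mm tall; 90 mm in all, about 0.3 kg. Origin: centre of its bottom rim, z up its axis. Two flats of shank, body and bore face its +x and -x (all three hexagons parallel, repeating every 60 degrees)
- socket_q: a second socket, outside exactly like socket_p, axes alike. The bores, hidden hexagons open at the bottom, are 22.5, 27.5 and 32.5 mm across flats, one socket of each; which is which is not told
- socket_r: the third socket, outside exactly like socket_p, axes alike
- tray: wooden tray, fixed to the bench, 170 mm (its x) by 300 mm (its y), floor 5 mm thick, rim 18 mm tall and 5 mm thick. Origin: centre of its underside, on the bench. The sockets stand in a row along its y, about 30 mm to the -x side of its centre line and 90 mm apart, in any order and at any small yaw
- rack: grey steel rack bar, fixed to the bench, 85 mm (x) by 290 mm (y), top face 20 mm above the bench, dark end blocks 28 mm tall. Origin: centre of its underside. On it three studs with fixed steel hex nuts, at y = -100, 0 and 100 mm: nuts 20, 25, 30 mm across flats, in changing order, 14 mm tall, tapering above 6 mm; their studs end 44, 32, 20 mm above the bar's top face respectively
- middle_seat (a point): centre of the middle nut's underside, on the bar's top face; axes as the bar's, z up. Two flats of each nut face +x and -x. The matching bore is 2.5 mm wider than its nut: held with flats in line it goes fully down, rim resting on the bar. A wrong socket stops with its rim 7 to 20 mm above the bar: too small, on top of the nut; too large, over the nut but on the stud's end
- stopper: bystander, loose: a cork stopper 28 mm wide and 22 mm tall, standing in the far strip of the tray; origin at the centre of its underside
- clamp: bystander, loose: a wooden test-tube clamp lying flat between tray and bar, 150 mm long (along its x), 35 mm wide, 14 mm tall; origin at the centre of its underside
- jar: bystander, loose: a small closed glass weighing jar, 36 mm wide, 45 mm tall, standing between tray and bar on the robot's side; origin at the centre of its underside

How it is judged:
At the end, for the whole second after the job is handed in: One socket sits on the middle nut: bottom centre within 4 mm sideways and 3 mm in height of the seat point, tilt under 0.08 rad, at rest, gripped with over 2 N. The other two stand (tilt under 0.08 rad) at rest on the tray's floor inside its rim, untouched by the fingers ((((horizontal distance between socket_p and middle_seat below 0.004 m and z of socket_p in the frame of middle_seat between -0.003 and 0.003 m and angle between socket_p's own z axis and vertical below 0.08 rad and contact force between the fingers and socket_p above 2 N and linear speed of socket_p below 0.02 m/s) and (x of socket_q in the frame of tray between -0.08 and 0.08 m and y of socket_q in the frame of tray between -0.145 and 0.145 m and z of socket_q in the frame of tray below 0.012 m and angle between socket_q's own z axis and vertical below 0.08 rad and linear speed of socket_q below 0.02 m/s and contact force between the fingers and socket_q below 0.1 N) and (x of socket_r in the frame of tray between -0.08 and 0.08 m and y of socket_r in the frame of tray between -0.145 and 0.145 m and z of socket_r in the frame of tray below 0.012 m and angle between socket_r's own z axis and vertical below 0.08 rad and linear speed of socket_r below 0.02 m/s and contact force between the fingers and socket_r below 0.1 N)) or ((horizontal distance between socket_q and middle_seat below 0.004 m and z of socket_q in the frame of middle_seat between -0.003 and 0.003 m and angle between socket_q's own z axis and vertical below 0.08 rad and contact force between the fingers and socket_q above 2 N and linear speed of socket_q below 0.02 m/s) and (x of socket_p in the frame of tray between -0.08 and 0.08 m and y of socket_p in the frame of tray between -0.145 and 0.145 m and z of socket_p in the frame of tray below 0.012 m and angle between socket_p's own z axis and vertical below 0.08 rad and linear speed of socket_p below 0.02 m/s and contact force between the fingers and socket_p below 0.1 N) and (x of socket_r in the frame of tray between -0.08 and 0.08 m and y of socket_r in the frame of tray between -0.145 and 0.145 m and z of socket_r in the frame of tray below 0.012 m and angle between socket_r's own z axis and vertical below 0.08 rad and linear speed of socket_r below 0.02 m/s and contact force between the fingers and socket_r below 0.1 N)) or ((horizontal distance between socket_r and middle_seat below 0.004 m and z of socket_r in the frame of middle_seat between -0.003 and 0.003 m and angle between socket_r's own z axis and vertical below 0.08 rad and contact force between the fingers and socket_r above 2 N and linear speed of socket_r below 0.02 m/s) and (x of socket_p in the frame of tray between -0.08 and 0.08 m and y of socket_p in the frame of tray between -0.145 and 0.145 m and z of socket_p in the frame of tray below 0.012 m and angle between socket_p's own z axis and vertical below 0.08 rad and linear speed of socket_p below 0.02 m/s and contact force between the fingers and socket_p below 0.1 N) and (x of socket_q in the frame of tray between -0.08 and 0.08 m and y of socket_q in the frame of tray between -0.145 and 0.145 m and z of socket_q in the frame of tray below 0.012 m and angle between socket_q's own z axis and vertical below 0.08 rad and linear speed of socket_q below 0.02 m/s and contact force between the fingers and socket_q below 0.1 N)))); the arm keeps its last pose, push and grip.
It fails at once if the glass jar is moved more than 40 mm or tipped more than 30 degrees (distance of jar from where it was at the start of the episode above 0.04 m or angle between jar's own z axis and vertical above 0.52 rad).
It fails at once if the stopper or the wooden clamp is moved more than 40 mm (distance of any of stopper, clamp from where it was at the start of the episode above 0.04 m).
It also fails if it takes over 72 s, if anything falls off the work surface, if the arm or the gripper's body presses on something with over 40 N, if the wrist force passes 120 N, or if a joint passes its speed limit or range.

ROBOT

A 6-joint arm with a two-finger parallel gripper is mounted at the origin on the work surface. World frame = base frame: x ahead of the robot, y to its left, z up, the work surface at z = 0. Lengths are in m, angles in rad, forces in N, time in s.
With the tool pointing down it reaches from about 0.275 to 0.725 m from the base axis. Payload 15.9 kg.
Tool frame: the origin (TCP) lies midway between the tips of the shut fingers; the grasp point (between the pads) lies 19 mm behind it (bot.grasp_offset is the x of the grasp point in the tool frame, in m); x points along the fingers, y is the direction in which the jaws open and shut, and the axes are right-handed (so a half turn about x gives the same grasp; the last joint's range is limited). The gripper opens to 85 mm and grips with 20 to 120 N. Pads are 22 mm wide; open, the fingers measure 114 mm over their backs; the gripper's body (76 mm by 85 mm) begins 54 mm behind the grasp point. The pads swing forward as they close: fully open they stand 13 mm farther back than shut.
Start: joints at [-1.209, 0.213, -0.034, 1.323, 0, 1.571], TCP at [0.177, -0.468, 0.2] pointing down, gripper open.
Joint ranges: [-2.98, 2.98], [-0.74, 1.72], [-1.14, 1.35], [-2.1, 2.04], [-1.57, 1.44], [-3.14, 3.14]. Speed limits (rad/s): [1.89, 1.89, 2.39, 2.57, 3.14, 3.14].

INTERFACE

Orientations are given as a 3x3 rotation matrix whose columns are the frame's x, y, z axes.
In Python, from plant import bot gives the robot as it stands. The module is installed in compiled form; this text tells all that it offers.
- The arm moves only by the tool jog_arm, never from a script. Its argument "moves" is a list of rows, each a list of 7 numbers: the turn, a rotation vector about the world's x, y, z in rad, then the shift along the world's x, y, z in mm, then the finger opening in mm, from 0 to 85.4. A call has 1 to 20 rows; each row shifts and turns the commanded pose from where the row before left it; what a row does not reach is not made up. A row lasts 1/8 s, in which the tool goes at most 62.5 mm and 10.7 degrees, less where a joint would pass 70% of its speed; a pose out of reach is approached as far as the arm can. A call with a gripper value outside its range is refused whole. The fingers move at their own pace and stop on an object; "squeeze" is the grip in N (left out, the last holds). Time passes only in rows, so rows that do not move let the fingers close. It gives the time, the measured TCP pose, the force and the opening at its end, in the units of the state.
- bot.sense(): the state, without advancing time (a new reading comes with each control period).
- bot.grab_frame(name): name is "side" or "top" or "wrist"; returns the picture (400x640x3 uint8, blue, green, red); there is no depth.
- bot.camera_info(name): a dict with "fx", "fy", "cx", "cy" (pixels), "T" (4x4, takes a point from camera to world coordinates). Camera axes: x right, y up, looking along -z (the intrinsics and any distortion apply to the point x, -y, -z); pixel columns grow to the right and rows downward; lengths in m; the calibration is good to about 2 mm. A picture is of the moment at which its call begins: read the wrist's pose just before it. camera_info takes no time and is no camera call; for the wrist camera it gives the pose at the moment of the call.
- bot.finish_job(): hands the job in, once; it reports no verdict.
The state is a dict: "clock": time; "joint_positions": joint angles; "dq": joint speeds; "effort": joint torques, N m; "eef_pos": TCP position; "eef_rot": TCP orientation; "ft_force": force on the tool from outside, world axes, zero at the start; "ft_torque": the same for the moment, N m; "opening": finger opening in m.
Only numpy, scipy, OpenCV 4.12 (cv2) and the standard library are available. Lean on these libraries where they do the work, as an engineer would, in place of code of your own. Each camera call takes 0.05 s, during which the arm holds its last target. There are 200 camera calls.

## Working session

There is one attempt and no reset: what is moved stays moved. The work goes in short steps, Python scripts to look and compute and a tool call to move; the robot and the scene stay as the last step left them, time stands still between calls to the robot, and variables do not carry over. Pictures are saved under pics/ and viewed, about 8 in all and at most 12, crops included, and the job is handed in when it is done.

Besides the shell and the picture viewer there is one more tool, called after "Emit:" as name(argument=value, ...), one argument or row to a line, values as JSON. jog_arm: Moves the arm, as the interface text tells. Its arguments: {"type":"object","properties":{"moves":{"type":"array","items":{"type":"array","items":{"type":"number"}}},"squeeze":{"type":"number"}},"required":["moves"]}

```bash
mkdir -p pics; python3 - <<'E'
from plant import bot
import cv2,numpy as np
s=bot.sense()
print(s['clock'],s['eef_pos'],np.round(s['eef_rot'],3).tolist(),s['ft_force'],s['opening'],bot.grasp_offset)
for n in("top","side"):
    i=bot.camera_info(n); print(n,{k:(np.round(v,4).tolist() if k=='T' else v) for k,v in i.items()})
    cv2.imwrite(f"pics/{n}0.png",bot.grab_frame(n))
E
```

```text
0.0 [ 0.17685249 -0.46730464  0.19943915] [[-0.0, 0.354, -0.935], [0.001, -0.935, -0.354], [-1.0, -0.001, -0.0]] [-0.43322912  0.02128009 -1.01528916] 0.08530685315739273 -0.0187
top {'fx': 503.1011010771789, 'fy': 503.1011010771789, 'cx': 322.2138936524306, 'cy': 201.7542497970797, 'T': [[-0.0017, 0.9827, -0.1852, 0.3301], [-0.9996, 0.0037, 0.0285, -0.0275], [0.0287, 0.1852, 0.9823, 1.0666], [0.0, 0.0, 0.0, 1.0]]}
side {'fx': 410.24858547855075, 'fy': 410.24858547855075, 'cx': 315.20267656734677, 'cy': 206.752129180303, 'T': [[-0.762, 0.2978, -0.575, 0.0658], [-0.6472, -0.3772, 0.6624, 0.5187], [-0.0196, 0.8769, 0.4802, 0.4602], [0.0, 0.0, 0.0, 1.0]]}
```

View pics/top0.png

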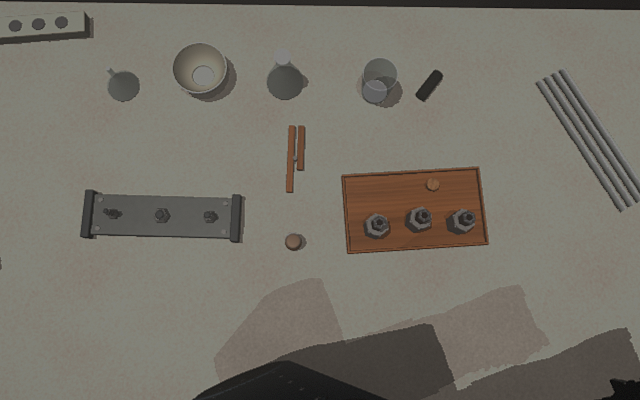

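View pics/side0.png

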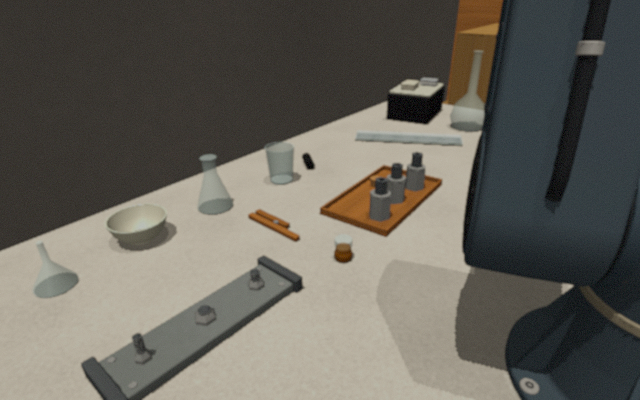

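The top view shows the rack at left (bar px 95–232, nuts at about (112,213), (162,215), (210,216)). The tray is at right, with shanks at about (378,223), (424,212), (466,215) and the stopper at (432,184). The jar is at (293,241) and the clamp at (296,158). The side view shows a tall stud on the far nut and a short one on the middle nut.

```bash
cat > h.py <<'E'
from plant import bot
import cv2,numpy as np
def ray(n,u,v,z,info=None):
    i=info or bot.camera_info(n); T=np.array(i['T'])
    d=T[:3,:3]@np.array([(u-i['cx'])/i['fx'],-(v-i['cy'])/i['fy'],-1.]); o=T[:3,3]
    return o+d*(z-o[2])/d[2]
def proj(n,p,info=None):
    i=info or bot.camera_info(n); T=np.array(i['T']); c=T[:3,:3].T@(np.array(p)-T[:3,3])
    return i['cx']+i['fx']*c[0]/-c[2], i['cy']-i['fy']*c[1]/-c[2]
E
python3 - <<'E'
import cv2,numpy as np
im=cv2.imread('pics/top0.png'); f=lambda a:cv2.resize(a,None,fx=4,fy=4,interpolation=cv2.INTER_CUBIC)
a=f(im[185:245,75:250]); b=f(im[165:255,338:490]); W=max(a.shape[1],b.shape[1])
p=lambda a:cv2.copyMakeBorder(a,0,0,0,W-a.shape[1],cv2.BORDER_CONSTANT)
cv2.imwrite('pics/crop.png',cv2.convertScaleAbs(np.vstack([p(a),p(b)]),alpha=1.6))
E
```

```text
(no output)
```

View pics/crop.png

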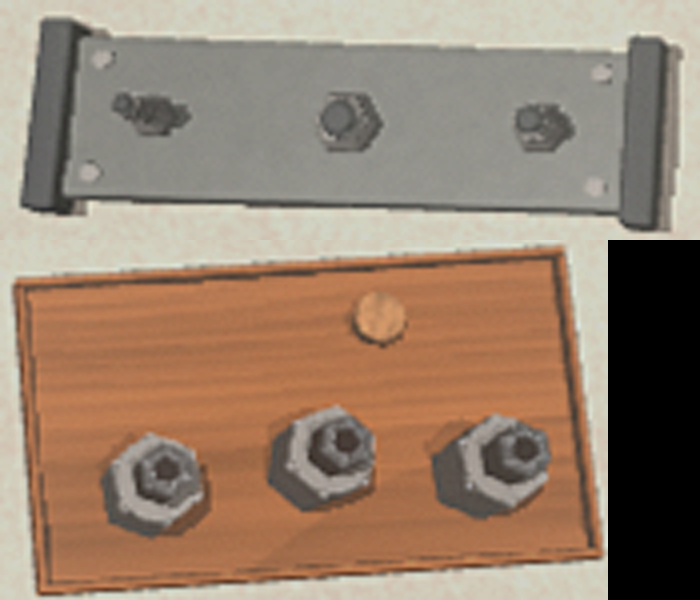

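The crop shows the middle nut (350,122) is clearly the largest with the shortest stud, so it is probably the 30 mm nut. Shank tops are at (168,468), (347,441) and (522,447), and the bar screws are visible for the bar's pose.

```bash
python3 - <<'E'
from h import *
bot.sense()
inf=bot.camera_info('top')
R=lambda l,z,o:np.array([ray('top',o[0]+(u-1.5)/4,o[1]+(v-1.5)/4,z,inf)[:2] for u,v in l])
s=R([(102,60),(602,73),(595,187),(89,173)],.02,(75,185))
print('screws',s.round(4).tolist(),'mean',s.mean(0)); d=s[0]+s[3]-s[1]-s[2]; print('rack y axis dir yaw',np.degrees(np.arctan2(-d[0],d[1])))
print('nut mid top(.034)',R([(352,121)],.034,(75,185)), 'stud top .04',R([(337,118)],.04,(75,185)))
o=(338,165-60)
t=R([(15,282),(563,248),(602,555),(40,592)],.018,o);print('tray',t.round(4).tolist(),t.mean(0)); d=t[0]+t[3]-t[1]-t[2];print(np.degrees(np.arctan2(-d[0],d[1])))
print('shank',R([(168,470),(347,442),(522,448)],.095,o).round(4).tolist())
print('body',R([(153,485),(330,452),(501,465)],.061,o).round(4).tolist())
print('stop',R([(380,317)],.027,o)); print('jar',R([((293-338)*4,(241-105)*4)],.045,(338,105)))
E
```

```text
screws [[0.5302, 0.407], [0.5243, 0.1465], [0.4639, 0.1481], [0.4706, 0.4089]] mean [0.49725742 0.27764071]
rack y axis dir yaw -1.397976783983412
nut mid top(.034) [[0.49605372 0.27146008]] stud top .04 [[0.496622   0.27742568]]
tray [[0.5861, -0.0992], [0.6067, -0.3972], [0.4398, -0.408], [0.4201, -0.1108]] [ 0.51316302 -0.25379959]
3.872238431376581
shank [[0.4731, -0.1681], [0.4873, -0.2569], [0.4845, -0.3436]]
body [[0.4705, -0.1653], [0.4876, -0.256], [0.4812, -0.3433]]
stop [[ 0.56579015 -0.2932638 ]]
jar [[0.44203509 0.00313474]]
```

Emit:
jog_arm(
  moves=[
    [0,0,0.135,34,24,0,85],
    [0,0,0.135,34,24,0,85],
    [0,0,0.135,34,24,0,85],
    [0,0,0.135,34,24,0,85],
    [0,0,0.135,34,24,0,85],
    [0,0,0.135,34,24,0,85],
    [0,0,0.135,34,24,0,85],
    [0,0,0.135,34,24,0,85],
    [0,0,0.13,36,18,0,85],
    [0,0,0,0,0,0,85],
  ],
  squeeze=60,
)

```text
clock: 1.35
eef_pos: [0.4865, -0.2562, 0.1991]
eef_rot: [[-0.001, 1.0, 0.005], [0.001, 0.005, -1.0], [-1.0, -0.001, -0.001]]
ft_force: [-0.9, -0.9, -0.5]
opening: 0.085
```

```bash
python3 - <<'E'
from h import *
s=bot.sense();print(s['clock'],s['eef_pos'],s['eef_rot'].round(3).tolist() if hasattr(s['eef_rot'],'round') else s['eef_rot'],s['joint_positions'])
i=bot.camera_info('wrist');print(np.round(i['T'],4).tolist(),i['fx'],i['cx'],i['cy'])
im=bot.grab_frame('wrist');cv2.imwrite('pics/w1.png',im)
for p in [(.4731,-.1681,.095),(.4873,-.2569,.095),(.4845,-.3436,.095)]: print(proj('wrist',p,i))
E
```

```text
1.35 [ 0.4865126  -0.25616267  0.19906655] [[-0.001, 1.0, 0.005], [0.001, 0.005, -1.0], [-1.0, -0.001, -0.001]] [-4.84832797e-01  3.18611127e-01  1.03109432e-01  1.35635499e+00
  2.98587222e-04  1.08072045e+00]
[[1.0, -0.0052, -0.0011, 0.4872], [0.0052, 0.9503, 0.3112, -0.1758], [-0.0006, -0.3112, 0.9503, 0.3741], [0.0, 0.0, 0.0, 1.0]] 297.829576878628 316.54475639980217 199.45950895916536
(np.float64(300.79810834451047), np.float64(92.64238377997584))
(np.float64(316.3771821401808), np.float64(189.39893662247823))
(np.float64(313.3386505499309), np.float64(267.53249193531394))
```

View pics/w1.png

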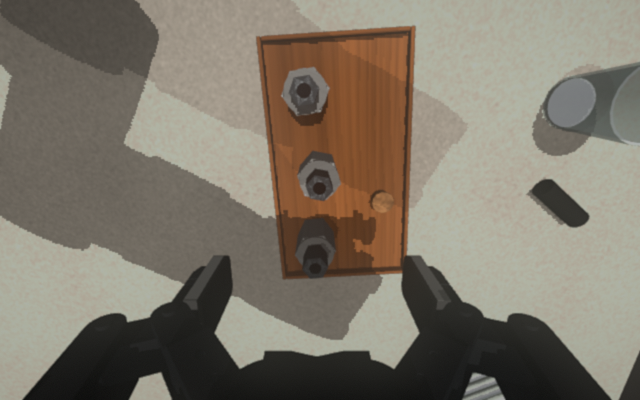

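Shank bores show at about (303,90), (319,186) and (315,267). I need each socket's yaw, so I'll enlarge that part of the image.

```bash
python3 - <<'E'
from h import *
i=bot.camera_info('wrist')
for u,v in [(303,90),(319,186),(315,267)]: print(ray('wrist',u,v,.095,i)[:2].round(4))
im=cv2.imread('pics/w1.png')
L=[(303,92),(319,175),(315,255)]
cv2.imwrite('pics/w1c.png',np.hstack([cv2.convertScaleAbs(cv2.resize(im[v-33:v+33,u-30:u+30],(260,286),interpolation=cv2.INTER_CUBIC)if 0 else cv2.resize(im[v-33:v+33,u-26:u+26],None,fx=5,fy=5,interpolation=cv2.INTER_CUBIC),alpha=1.8) for u,v in L]))
E
```

```text
[ 0.4742 -0.1666]
[ 0.4887 -0.2543]
[ 0.4848 -0.3438]
```

View pics/w1c.png

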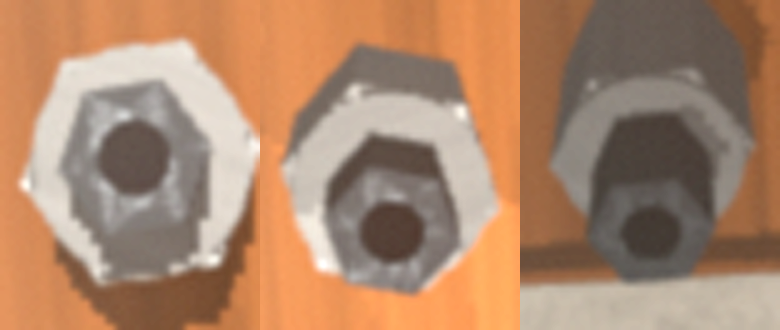

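Flat normals read about -21° (socket 1, nearest the rack), +21° (socket 2) and -24° (socket 3). I'll take socket 1 first.

Emit:
jog_arm(
  moves=[
    [0,0,-0.125,-4,30,-10,85],
    [0,0,-0.125,-4,30,-20,85],
    [0,0,-0.12,-4,29,-30,85],
    [0,0,0,-1,0,-30,85],
    [0,0,0,0,0,-30,85],
    [0,0,0,0,0,-13,85],
    [0,0,0,0,0,0,85],
  ],
)

```text
clock: 2.28
eef_pos: [0.4712, -0.1689, 0.0667]
eef_rot: [[-0.001, 0.932, -0.362], [0.0, -0.362, -0.932], [-1.0, -0.001, 0.0]]
ft_force: [0.1, 0.3, 0.4]
opening: 0.0848
```

```bash
python3 - <<'E'
from h import *
s=bot.sense();print(s['clock'],s['eef_pos'],s['ft_force'])
i=bot.camera_info('wrist')
im=bot.grab_frame('wrist');print(proj('wrist',(.474,-.167,.095),i))
cv2.imwrite('pics/w2.png',cv2.convertScaleAbs(im,alpha=1.6))
E
```

```text
2.275 [ 0.47122972 -0.16889796  0.06673545] [0.06339042 0.30035481 0.36395078]
(np.float64(318.4872734316186), np.float64(251.05823581851473))
```

View pics/w2.png

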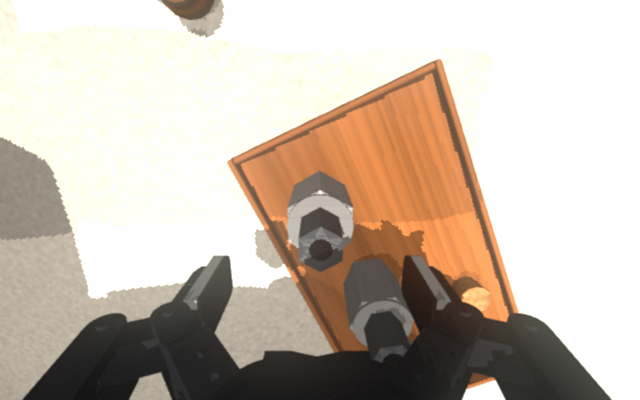

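Bore at (320,250), where the model predicts it, so the fingers straddle it. Small correction, then close and lift a little to check.

Emit:
jog_arm(
  moves=[
    [0,0,0,3,1,0,85],
    [0,0,0,0,0,0,50],
    [0,0,0,0,0,0,30],
    [0,0,0,0,0,0,15],
    [0,0,0,0,0,0,15],
    [0,0,0,0,0,0,15],
    [0,0,0,0,0,0,15],
  ],
  squeeze=60,
)

```text
clock: 3.2
eef_pos: [0.4749, -0.1676, 0.0669]
eef_rot: [[-0.0, 0.933, -0.361], [0.0, -0.361, -0.933], [-1.0, -0.0, -0.0]]
ft_force: [-0.5, 0.1, -0.1]
opening: 0.0148
```

```bash
python3 - <<'E'
from h import *
s=bot.sense();print(s['clock'],s['opening'])
a=bot.grab_frame('side')[120:260,320:480]; b=bot.grab_frame('wrist')[120:400,140:500]
a=cv2.resize(a,None,fx=2.5,fy=2.5); b=cv2.resize(b,(450,350))
cv2.imwrite('pics/w3.png',cv2.convertScaleAbs(np.hstack([a[:350,:350],b]),alpha=1.6))
E
```

```text
3.2 0.014835836926657478
```

View pics/w3.png

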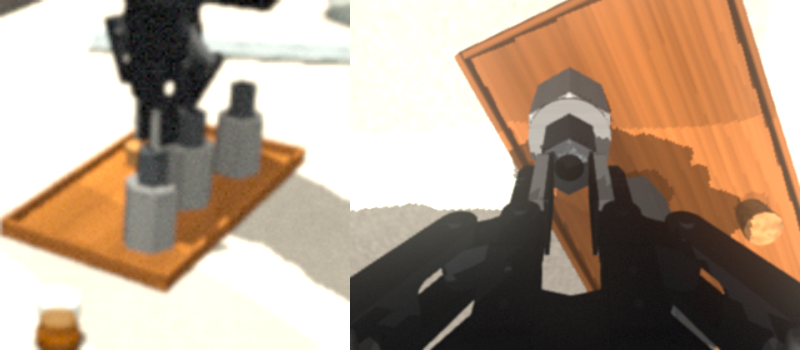

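```bash
python3 - <<'E'
from h import *
s=bot.sense();p=s['eef_pos'];i=bot.camera_info('side');w=bot.camera_info('wrist')
f=lambda q:((proj('side',q,i)[0]-320)*2.5,(proj('side',q,i)[1]-120)*2.5)
g=lambda q:((proj('wrist',q,w)[0]-140)*1.25+350,(proj('wrist',q,w)[1]-120)*1.25)
for n,q in dict(tcp=p,grasp=p+[0,0,.019],s1top=np.array([.474,-.167,.095]),s1bot=np.array([.474,-.167,.005])).items(): print(n,np.round(f(q)),np.round(g(q)))
print('side ray shank top z.095',ray('side',320+153/2.5,120+147/2.5,.095,i))
print('side ray body bottom z.005',ray('side',320+149/2.5,120+243/2.5,.005,i))
E
```

```text
tcp [152. 175.] [569. 142.]
grasp [153. 155.] [569. 160.]
s1top [154. 146.] [566. 169.]
s1bot [148. 238.] [568. 103.]
side ray shank top z.095 [ 0.47321827 -0.1641288   0.095     ]
side ray body bottom z.005 [ 0.4688582  -0.16033769  0.005     ]
```

Emit:
jog_arm(
  moves=[
    [0,0,0,0,0,0,0],
    [0,0,0,0,0,0,0],
    [0,0,0,0,0,0,0],
    [0,0,0,0,0,0,0],
  ],
)

```text
clock: 3.8
eef_pos: [0.475, -0.1676, 0.0669]
eef_rot: [[0.0, 0.933, -0.361], [-0.0, -0.361, -0.933], [-1.0, 0.0, 0.0]]
ft_force: [-0.2, -0.2, 0.6]
opening: -0.0001
```

```bash
python3 - <<'E'
from h import *
s=bot.sense();print(s['clock'],s['opening'])
b=bot.grab_frame('wrist')[180:330,220:420]
cv2.imwrite('pics/w4.png',cv2.convertScaleAbs(cv2.resize(b,None,fx=4,fy=4,interpolation=cv2.INTER_CUBIC),alpha=1.6))
E
```

```text
3.8 -9.471318688181795e-05
```

View pics/w4.png

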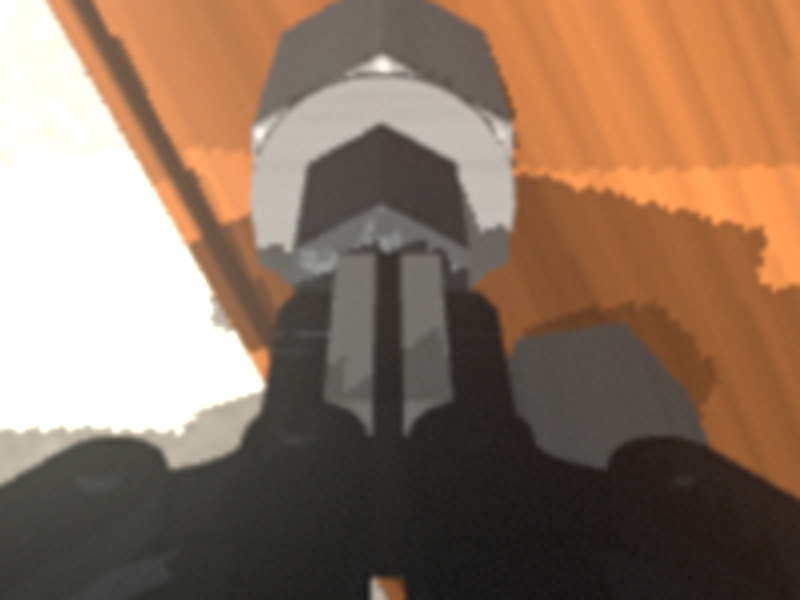

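The fingers shut completely. They hide the shank top and touch nothing, so the fingertips sit above it. From the pad spacing in pixels (85 mm ≈ 174 px) and the tip row, the real tips are about 31 mm higher than the reported TCP. The camera pose itself agrees with the scene. I'll open, go about 30 mm lower in stages and watch the force.

Emit:
jog_arm(
  moves=[
    [0,0,0,0,0,0,85],
    [0,0,0,0,0,0,85],
    [0,0,0,0,0,0,85],
    [0,0,0,0,0,0,85],
    [0,0,0,0,0,0,85],
    [0,0,0,0,0,-6,85],
    [0,0,0,0,0,-6,85],
    [0,0,0,0,0,-5,85],
    [0,0,0,0,0,-3,85],
    [0,0,0,0,0,0,85],
  ],
)

```text
clock: 5.1
eef_pos: [0.4748, -0.1676, 0.0467]
eef_rot: [[-0.0, 0.933, -0.361], [0.0, -0.361, -0.933], [-1.0, -0.0, 0.0]]
ft_force: [-0.8, 0.4, -0.2]
opening: 0.0851
```

Emit:
jog_arm(
  moves=[
    [0,0,0,0,0,-3,85],
    [0,0,0,0,0,-3,85],
    [0,0,0,0,0,-2,85],
    [0,0,0,0,0,0,40],
    [0,0,0,0,0,0,15],
    [0,0,0,0,0,0,15],
    [0,0,0,0,0,0,15],
    [0,0,0,0,0,0,15],
    [0,0,0,0,0,0,15],
  ],
)

```text
clock: 6.22
eef_pos: [0.475, -0.1676, 0.0391]
eef_rot: [[0.0, 0.933, -0.361], [-0.0, -0.361, -0.933], [-1.0, 0.0, -0.0]]
ft_force: [-1.6, 0.3, 6.5]
opening: 0.0226
```

Emit:
jog_arm(
  moves=[
    [0,0,0,0,0,10,10],
    [0,0,0,0,0,30,10],
    [0,0,0,0,0,40,10],
    [0,0,0,0,0,20,10],
    [0,0,0,0,0,0,10],
    [0,0,0,0,0,0,10],
  ],
  squeeze=90,
)

```text
clock: 6.98
eef_pos: [0.4745, -0.1675, 0.138]
eef_rot: [[-0.001, 0.933, -0.361], [0.0, -0.361, -0.933], [-1.0, -0.001, 0.0]]
ft_force: [-0.3, -0.9, -2.7]
opening: 0.0222
```

```bash
python3 - <<'E'
from h import *
s=bot.sense();print(s['clock'],s['opening'],s['ft_force'],s['ft_torque'])
a=cv2.resize(bot.grab_frame('side')[90:250,320:480],(400,400))
b=cv2.resize(bot.grab_frame('wrist')[170:330,216:376],(400,400),interpolation=cv2.INTER_CUBIC)
cv2.imwrite('pics/w5.png',cv2.convertScaleAbs(np.hstack([a,b]),alpha=1.6))
E
```

```text
6.975 0.022214324597451634 [-0.27029719 -0.91087081 -2.68779654] [-0.04133439 -0.03143337  0.00722066]
```

View pics/w5.png

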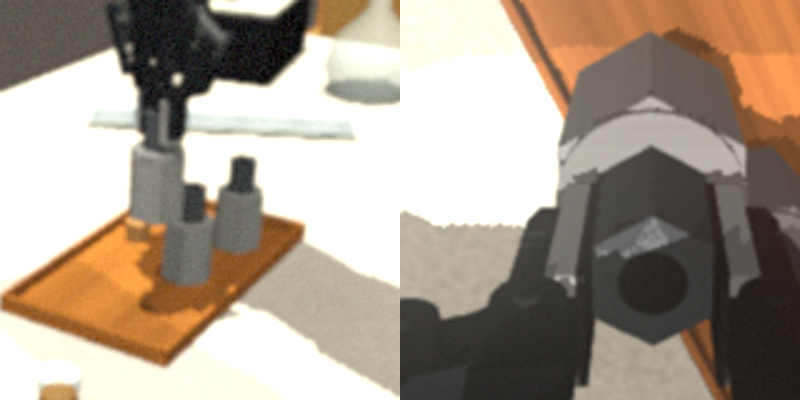

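Socket 1 is lifted with its flats flush on the pads; the bore is at wrist px (316.8,284). Next: its offset from the tool.

```bash
python3 - <<'E'
from h import *
s=bot.sense();w=bot.camera_info('wrist');p=np.array(s['eef_pos'])
R=np.array(s['eef_rot'])
print('bore offset tool frame', (R.T@(ray('wrist',316.8,284,p[2]+.056,w)-p)).round(4))
# front shank corner at shank/body junction: crop px (650,148); body front top corner (652,97) z=+.022
print('shank front base', (R.T@(ray('wrist',316,229.5,p[2]+.022,w)-p)).round(4))
print('body front', (R.T@(ray('wrist',316.5,209,p[2]+.022,w)-p)).round(4))
print('jaw deg',np.degrees(np.arctan2(R[1,1],R[0,1])))
E
```

```text
bore offset tool frame [-0.056   0.0009 -0.0005]
shank front base [-0.022   0.0005 -0.0129]
body front [-0.022   0.0007 -0.0251]
jaw deg -21.14425073641239
```

Emit:
jog_arm(
  moves=[
    [0,0,0.038,2,25,0,10],
    [0,0,0.038,2,40,0,10],
    [0,0,0.038,3,40,0,10],
    [0,0,0.038,2,40,0,10],
    [0,0,0.038,3,40,0,10],
    [0,0,0.038,2,40,0,10],
    [0,0,0.038,3,40,0,10],
    [0,0,0.038,2,40,0,10],
    [0,0,0.041,3,32,0,10],
    [0,0,0,0,20,0,10],
    [0,0,0,0,0,0,10],
    [0,0,0,0,0,0,10],
  ],
)

```text
clock: 8.57
eef_pos: [0.4968, 0.1886, 0.1387]
eef_rot: [[-0.0, 1.0, -0.025], [-0.0, -0.025, -1.0], [-1.0, -0.0, 0.0]]
ft_force: [-0.2, -0.4, -2.4]
opening: 0.0221
```

```bash
python3 - <<'E'
from h import *
s=bot.sense();print(s['clock'],s['opening'],s['eef_pos'],np.round(s['eef_rot'],4).tolist())
w=bot.camera_info('wrist');np.save('T.npy',w['T'])
im=bot.grab_frame('wrist');cv2.imwrite('pics/w6.png',im)
u,v=proj('wrist',(.497,.2775,.034),w);print(u,v); u=int(u)-100;v=max(0,int(v)-75);print(u,v)
cv2.imwrite('pics/w6c.png',cv2.convertScaleAbs(cv2.resize(im[v:v+150,u:u+200],None,fx=4,fy=4,interpolation=cv2.INTER_CUBIC),alpha=1.6))
E
```

```text
8.575 0.0221352629844244 [0.49678054 0.18861386 0.13866009] [[-0.0005, 0.9997, -0.025], [-0.0005, -0.025, -0.9997], [-1.0, -0.0005, 0.0005]]
313.16327793971976 91.64564874154091
213 16
```

View pics/w6c.png

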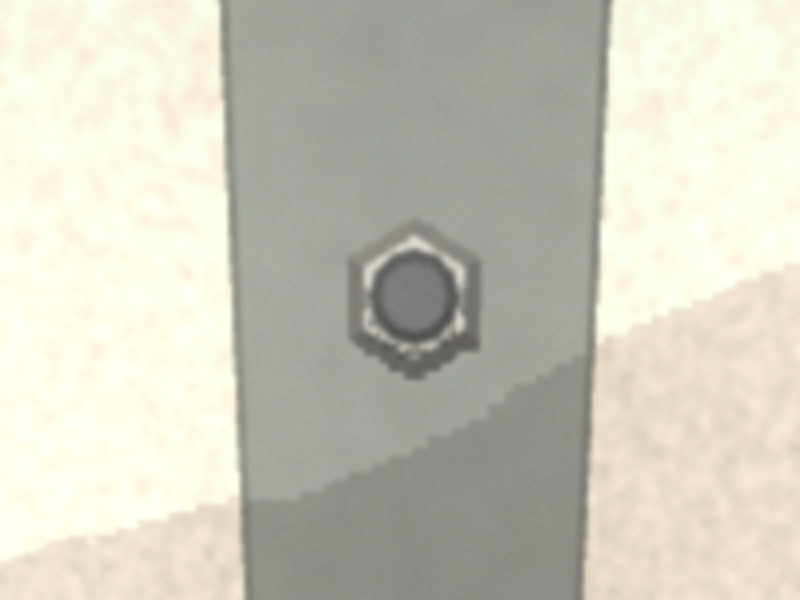

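The picture shows the nut squarely aligned, base flats at crop x 348/480 and the stud top at (413,295).

```bash
python3 - <<'E'
from h import *
w=bot.camera_info('wrist')
r=lambda u,v,z:ray('wrist',213+(u-1.5)/4,16+(v-1.5)/4,z,w)[:2]
for z in(.04,.052,.064): print('stud',z,r(413,295,z).round(4))
a,b=r(348,300,.024),r(480,300,.024);print('AF',np.linalg.norm(a-b),'ctr',((a+b)/2).round(4))
c,d=r(415,218,.026),r(415,378,.02);print('corners',c.round(4),d.round(4),((c+d)/2).round(4))
for v in(60,300,560):
  L,R={60:(226,607),300:(236,597),560:(244,583)}[v];print('bar mid',((r(L,v,.02)+r(R,v,.02))/2).round(4),np.linalg.norm(r(L,v,.02)-r(R,v,.02)))
E
```

```text
stud 0.04 [0.4996 0.279 ]
stud 0.052 [0.4996 0.2786]
stud 0.064 [0.4996 0.2781]
AF 0.030171202213960118 ctr [0.4998 0.2785]
corners [0.5004 0.2956] [0.4996 0.2613] [0.5    0.2784]
bar mid [0.5016 0.3279] 0.0833598566545447
bar mid [0.5004 0.2786] 0.0836527289342322
bar mid [0.4981 0.2182] 0.0839292535732526
```

The middle nut measures 30 mm, centred at about (0.500, 0.2785). Moving over it and stopping about 16 mm above the stud end.

Emit:
jog_arm(
  moves=[
    [0,0,0,0,25,0,10],
    [0,0,0,1,35,-10,10],
    [0,0,-0.003,1,29,-20,10],
    [0,0,0,0,0,-15,10],
    [0,0,0,0,0,0,10],
    [0,0,0,0,0,0,10],
  ],
)

```text
clock: 9.38
eef_pos: [0.4994, 0.2775, 0.0946]
eef_rot: [[0.001, 1.0, -0.028], [0.0, -0.028, -1.0], [-1.0, 0.001, -0.0]]
ft_force: [0.6, 0.9, -2.4]
opening: 0.0226
```

Emit:
jog_arm(
  moves=[
    [0,0,0,0,1,-10,10],
    [0,0,0,0,0,-5,10],
    [0,0,0,0,0,-4,10],
    [0,0,0,0,0,-4,10],
    [0,0,0,0,0,0,10],
  ],
)

```text
clock: 10.0
eef_pos: [0.4989, 0.2792, 0.0706]
eef_rot: [[-0.0, 1.0, -0.027], [-0.001, -0.027, -1.0], [-1.0, -0.0, 0.001]]
ft_force: [0.7, -0.7, -2.3]
opening: 0.0221
```

Emit:
jog_arm(
  moves=[
    [0,0,0,0,0,-2,10],
    [0,0,0,0,0,-2,10],
    [0,0,0,0,0,-2,10],
    [0,0,0,0,0,0,10],
  ],
)

```text
clock: 10.5
eef_pos: [0.4998, 0.2803, 0.0673]
eef_rot: [[0.003, 1.0, -0.027], [0.002, -0.027, -1.0], [-1.0, 0.003, -0.002]]
ft_force: [-7.4, -2.0, 28.9]
opening: 0.0221
```

It stopped with the rim about 13 mm above the bar, at nut-top height, pressing 29 N. The bore is too small (22.5 mm by the look of it). Taking it back to its place.

Emit:
jog_arm(
  moves=[
    [0,0,0,0,0,12,10],
    [0,0,0,0,0,30,10],
    [0,0,0,0,-10,32,10],
    [0,0,0,-2,-30,0,10],
    [0,0,0,-2,-42,0,10],
    [0,0,0,-2,-42,0,10],
    [0,0,0,-3,-42,0,10],
    [0,0,0,-2,-42,0,10],
    [0,0,0,-3,-42,0,10],
    [0,0,0,-2,-42,0,10],
    [0,0,0,-3,-42,0,10],
    [0,0,0,-2,-42,0,10],
    [0,0,0,-3,-41,0,10],
    [0,0,0,0,-29,-20,10],
    [0,0,0,0,0,-30,10],
    [0,0,0,0,0,-15,10],
    [0,0,0,0,0,0,10],
    [0,0,0,0,0,0,10],
  ],
)

```text
clock: 12.75
eef_pos: [0.4757, -0.1665, 0.0749]
eef_rot: [[0.001, 1.0, -0.026], [-0.0, -0.026, -1.0], [-1.0, 0.001, 0.0]]
ft_force: [0.2, 0.1, -1.3]
opening: 0.0222
```

Emit:
jog_arm(
  moves=[
    [0,0,0,0,0,-16,10],
    [0,0,0,0,0,-12,10],
    [0,0,0,0,0,-4,10],
    [0,0,0,0,0,-2,10],
    [0,0,0,0,0,-1,10],
    [0,0,0,0,0,0,10],
  ],
)

```text
clock: 13.5
eef_pos: [0.4752, -0.1667, 0.0392]
eef_rot: [[0.0, 1.0, -0.027], [-0.0, -0.027, -1.0], [-1.0, 0.0, 0.0]]
ft_force: [0.8, 0.4, -0.7]
opening: 0.0221
```

Emit:
jog_arm(
  moves=[
    [0,0,0,0,0,-0.5,10],
    [0,0,0,0,0,0,30],
    [0,0,0,0,0,0,50],
    [0,0,0,0,0,0,85],
    [0,0,0,0,0,0,85],
    [0,0,0,0,0,0,85],
    [0,0,0,0,0,15,85],
    [0,0,0,0,0,25,85],
    [0,0,0.095,4,-29,20,85],
    [0,0,0.1,5,-29,0,85],
    [0,0,0.1,4,-29,0,85],
    [0,0,0.1,0,0,0,85],
    [0,0,0,0,0,0,85],
  ],
)

```text
clock: 15.12
eef_pos: [0.4881, -0.2539, 0.0992]
eef_rot: [[0.001, 0.933, 0.359], [-0.0, 0.359, -0.933], [-1.0, 0.0, 0.0]]
ft_force: [0.3, 0.4, 0.1]
opening: 0.0849
```

```bash
python3 - <<'E'
from h import *
s=bot.sense();p=np.array(s['eef_pos']);print(s['clock'],p)
w=bot.camera_info('wrist');im=bot.grab_frame('wrist')
cv2.imwrite('pics/w7.png',cv2.convertScaleAbs(im,alpha=1.6))
for q in [(.475,-.167,.095),(.488,-.2555,.095),(.4845,-.3437,.095)]: print(np.round(proj('wrist',q,w)))
# dark bore centres near predicted spots
g=cv2.cvtColor(im,cv2.COLOR_BGR2GRAY)
for q in [(.475,-.167,.095),(.488,-.2555,.095)]:
  u,v=map(int,proj('wrist',q,w)); a=cv2.GaussianBlur(g,(9,9),0)[max(0,v-14):v+15,u-14:u+15]; m=np.unravel_index(a.argmin(),a.shape);U,V=u-14+m[1],max(0,v-14)+m[0]
  print('dark',U,V,a.min(),ray('wrist',U,V,.095,w).round(4))
E
```

```text
15.125 [ 0.4880769  -0.25390406  0.0991885 ]
[348.  91.]
[314. 232.]
[267. 332.]
dark 353 94 52 [ 0.4782 -0.1675  0.095 ]
dark 319 235 37 [ 0.4919 -0.2561  0.095 ]
```

View pics/w7.png

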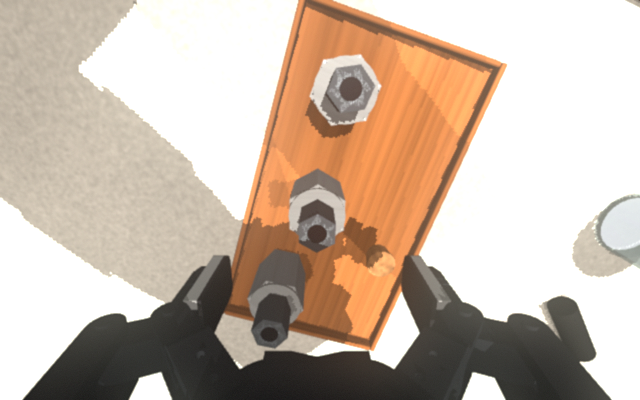

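Socket 1 stands upright (bore at (350,89)); socket 2's bore is at (317,233), square to the jaws. Gripping socket 2.

Emit:
jog_arm(
  moves=[
    [0,0,0,1,-2,-25,85],
    [0,0,0,0,0,-20,85],
    [0,0,0,0,0,-10,85],
    [0,0,0,0,0,-5,85],
    [0,0,0,0,0,0,40],
    [0,0,0,0,0,0,10],
    [0,0,0,0,0,0,10],
    [0,0,0,0,0,0,10],
    [0,0,0,0,0,0,10],
    [0,0,0,0,0,0,10],
  ],
)

```text
clock: 16.42
eef_pos: [0.4894, -0.256, 0.0391]
eef_rot: [[0.001, 0.933, 0.36], [-0.001, 0.36, -0.933], [-1.0, 0.001, 0.001]]
ft_force: [-1.0, -0.2, 6.4]
opening: 0.0221
```

Emit:
jog_arm(
  moves=[
    [0,0,0,0,0,12,10],
    [0,0,0,0,0,40,10],
    [0,0,0,0,5,48,10],
    [0,0,-0.04,1,30,0,10],
    [0,0,-0.04,1,45,0,10],
    [0,0,-0.04,1,45,0,10],
    [0,0,-0.04,1,45,0,10],
    [0,0,-0.04,1,45,0,10],
    [0,0,-0.04,1,45,0,10],
    [0,0,-0.04,1,45,0,10],
    [0,0,-0.04,1,45,0,10],
    [0,0,-0.04,1,45,0,10],
    [0,0,-0.036,1,45,0,10],
    [0,0,0,0,45,0,10],
    [0,0,0,0,30,0,10],
    [0,0,0,0,20,-25,10],
    [0,0,0,0,0,-20,10],
    [0,0,0,0,0,0,10],
    [0,0,0,0,0,0,10],
  ],
)

```text
clock: 18.8
eef_pos: [0.4994, 0.2793, 0.0946]
eef_rot: [[0.001, 1.0, -0.028], [0.0, -0.028, -1.0], [-1.0, 0.001, -0.0]]
ft_force: [0.6, 0.1, -2.4]
opening: 0.0222
```

```bash
python3 - <<'E'
from h import *
s=bot.sense();p=np.array(s['eef_pos']);R=np.array(s['eef_rot']);print(s['clock'],p,s['ft_force'],s['opening'],np.degrees(np.arctan2(R[1,1],R[0,1])))
w=bot.camera_info('wrist');im=bot.grab_frame('wrist')
g=cv2.cvtColor(im,cv2.COLOR_BGR2GRAY);cv2.imwrite('pics/w8.png',im)
x=im[262:306,295:340];_,t=cv2.threshold(cv2.cvtColor(x,cv2.COLOR_BGR2GRAY),0,255,cv2.THRESH_BINARY_INV+cv2.THRESH_OTSU)
n,l,st,c=cv2.connectedComponentsWithStats(t)
for k in range(1,n):
  if st[k,4]>60: U,V=c[k]+[295,262];print(st[k].tolist(),U,V,(R.T@(ray('wrist',U,V,p[2]+.056,w)-p)).round(4))
E
```

```text
18.8 [0.49936966 0.27934764 0.09457558] [ 0.61137547  0.10520712 -2.39314431] 0.022244077648713348 -1.6267555212296854
[0, 6, 45, 38, 1479] 317.1778228532792 286.8992562542258 [-0.056   0.0013  0.0014]
```

Emit:
jog_arm(
  moves=[
    [0,0,0,0,-0.5,-10,10],
    [0,0,0,0,0,-5,10],
    [0,0,0,0,0,-4,10],
    [0,0,0,0,0,-4,10],
    [0,0,0,0,0,-2,10],
    [0,0,0,0,0,-2,10],
    [0,0,0,0,0,0,10],
  ],
)

```text
clock: 19.73
eef_pos: [0.4989, 0.2789, 0.0663]
eef_rot: [[-0.0, 1.0, -0.028], [-0.0, -0.028, -1.0], [-1.0, -0.0, 0.0]]
ft_force: [0.2, 0.6, -3.0]
opening: 0.0221
```

No contact yet, and it is already lower than where the first one stopped. Continuing.

Emit:
jog_arm(
  moves=[
    [0,0,0,0,0,-2,10],
    [0,0,0,0,0,-2,10],
    [0,0,0,0,0,-2,10],
    [0,0,0,0,0,0,10],
  ],
)

```text
clock: 20.23
eef_pos: [0.4989, 0.2788, 0.0602]
eef_rot: [[-0.0, 1.0, -0.028], [-0.0, -0.028, -1.0], [-1.0, -0.0, 0.0]]
ft_force: [1.1, -0.0, -2.7]
opening: 0.022
```

Emit:
jog_arm(
  moves=[
    [0,0,0,0,0,-2,10],
    [0,0,0,0,0,-2,10],
    [0,0,0,0,0,-1,10],
    [0,0,0,0,0,0,10],
  ],
)

```text
clock: 20.72
eef_pos: [0.4989, 0.2788, 0.0553]
eef_rot: [[-0.0, 1.0, -0.028], [-0.0, -0.028, -1.0], [-1.0, -0.0, 0.0]]
ft_force: [-0.8, 1.0, -2.7]
opening: 0.022
```

Passing freely over the nut. Going down to the bar in small steps.

Emit:
jog_arm(
  moves=[
    [0,0,0,0,0,-1,10],
    [0,0,0,0,0,-0.5,10],
    [0,0,0,0,0,-0.5,10],
    [0,0,0,0,0,0,10],
  ],
)

```text
clock: 21.22
eef_pos: [0.4991, 0.279, 0.0541]
eef_rot: [[0.001, 1.0, -0.028], [0.0, -0.028, -1.0], [-1.0, 0.001, -0.0]]
ft_force: [-3.2, -1.2, 9.4]
opening: 0.0218
```

Contact at the height predicted for the rim on the bar (0.0541 m against 0.054), pressing 9 N. Final look.

Emit:
jog_arm(
  moves=[
    [0,0,0,0,0,0,10],
    [0,0,0,0,0,0,10],
    [0,0,0,0,0,0,10],
    [0,0,0,0,0,0,10],
  ],
)

```text
clock: 21.72
eef_pos: [0.4991, 0.279, 0.0541]
eef_rot: [[0.001, 1.0, -0.028], [0.0, -0.028, -1.0], [-1.0, 0.001, -0.0]]
ft_force: [-4.7, -1.4, 8.1]
opening: 0.0224
```

```bash
python3 - <<'E'
from h import *
s=bot.sense();print(s['clock'],s['eef_pos'],s['ft_force'],s['opening'],np.abs(s['dq']).max())
i=bot.camera_info('side');im=bot.grab_frame('side');t=bot.grab_frame('top')
a=cv2.resize(im[220:400,90:310],None,fx=1.8,fy=1.8,interpolation=cv2.INTER_CUBIC);b=cv2.resize(im[140:320,280:480],None,fx=1.8,fy=1.8)
c=cv2.resize(t[115:260,270:495],None,fx=1.6,fy=1.6)
o=np.zeros((324+232,760,3),np.uint8);o[:324,:396]=a;o[:324,400:760]=b;o[324:556,:360]=c
cv2.imwrite('pics/end.png',cv2.convertScaleAbs(o,alpha=1.4))
for q in [(.4995,.279,.02),(.4995,.279,.076),(.4995,.279,.11)]:
  u,v=proj('side',q,i);print((u-90)*1.8,(v-220)*1.8)
E
```

```text
21.725 [0.49907764 0.27900368 0.05408349] [-4.74920705 -1.36959886  8.10679511] 0.022399970454516683 0.0010239726838402797
206.6611143528674 174.47239654418382
196.27445243526395 122.2829138273567
189.4953172477441 88.22003958433552
```

View pics/end.png

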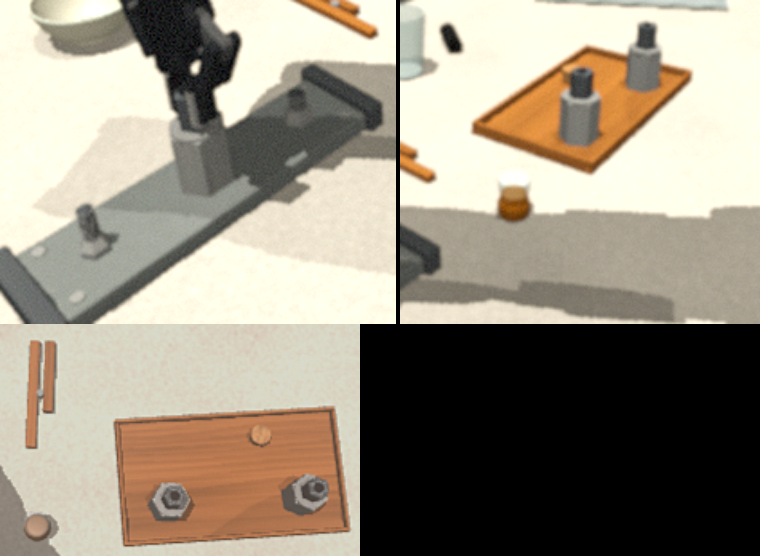

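The held socket sits upright with its base on the bar around (205,175), where the calibration predicts. The other two stand in the tray, and the jar, clamp and stopper look unmoved. Handing in.

```bash
python3 -c "
from plant import bot
print(bot.finish_job())"
```

```text
the job is handed in; nothing more can be done
None
```

I found the fitting socket on the second try and handed the job in at about 21.8 s of the 72 s. It is still gripped, fully down over the middle nut; `finish_job` gave no verdict.

- **Fit:** The middle nut measured 30.2 mm across flats.
    - The socket nearest the rack stopped with its rim about 13 mm above the bar at 29 N. I put it back in the tray, standing and let go.
    - The tray's middle socket went down freely until its rim met the bar. The tool was then at 0.0541 m; 0.054 m was expected.
    - I left the third socket alone.
- **Last checks:**
    - The held socket was pressing down with about 8 N and a 90 N grip setting, and the arm was at rest. The reading also showed about 5 N sideways, likely from the bore resting against the nut.
    - The tool is within about 1 mm of the measured nut centre.
    - In the last pictures the held socket is upright with its base on the bar and the other two stand in the tray. The jar, clamp and stopper look unmoved. I judged this by eye, without measuring.
- **What disagreed:**
    - The first grasp closed on air, because the real fingertips sit about 31 mm above the reported tool point. I corrected for that from the wrist picture.
    - The gripper reads about 22 mm on the 24 mm shank.
    - One automatic check of the second socket's position in the grip found the wrong dark area, so I ignored it.

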